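# Close a three-part denture flask and clamp it in the bench press

## Task

Close the brass flask whose bottom part already stands in the bench press: stack the middle part and then the lid squarely on it, each fully seated on the bead of the part below, with the long sides in line. The middle part lies in the narrow steel tray and the lid on the worktop. Then swing the press arm over by its black grip, gently, until its pad rests on the lid, and let go. Set the parts down without dropping them and do not shift the other things on the bench.

Things in the scene. Friction and masses are not known exactly. Their poses are not given: they have to be found in the camera images.
- flask_base: bottom part of the flask, loose, standing on the press bed. Brass block 56 mm (its x) by 68 mm (its y) by 24 mm high, plaster showing on top; origin at the centre of its underside, z up. On top a rectangular bead with sloping flanks stands 4 mm proud, its foot 5 mm and its crest 7 mm in from the block's edges. 0.45 kg
- flask_ring: middle part, same brass outline 56 (x) by 68 (y) mm, 22 mm high, solid, same bead on top (26 mm over it). A 5 mm deep rebate below drops over the bead under it, 1.5 mm play; seated, its underside is 24 mm above the bottom part's. Origin: underside centre, z up. Starts upright in the tray, y along the tray: 10 mm free beside its long sides (too little for a finger), plenty beyond its ends. 0.35 kg
- flask_lid: lid, same brass outline: flat plate 56 (x) by 68 (y) mm, 12 mm high, plain top with two dark vent spots, the same 5 mm deep rebate below with 1.5 mm play; seated, its underside is 22 mm above the middle part's. Origin: centre of underside, z up. Starts right way up on the worktop, turned any way. 0.22 kg
- press: grey bench press, fixed. Origin at its foot under the centre of the pile; bed 14 mm high, own x -55 to +105 mm, y +-58 mm. Two upright cheeks, inner faces at y = +-41 mm, 38 mm wide, 84 mm high, flared on top: no room for fingers at the flask's ends, so in the press its parts can be held only by their long sides, fingers closing along press x. Hinge column at x = 67 to 93 mm, y +-14 mm, 98 mm high
- press_seat (a point): point on the press bed (14 mm up) under the centre of the pile; its axes are the press's. The flask parts belong with x and y parallel to these axes, either way round; a complete seated flask reaches 58 mm above this point
- press_hinge (a point): hinge axis of the press arm, 88 mm above the worktop, at press x = +80 mm; the axis runs along the press's y. Behind the press stands the big fixed furnace: its front reaches to world x = 0.54 at its left corner (y = -0.04) and 0.58 at its right (y = -0.48), 0.15 m high; its head, from x = 0.65 and y = -0.06 to -0.41, is 0.35 m high
- press_arm (a joint): angle of the press arm, rad: 0 = level, pad flat on the lid of a complete, seated flask; grows as the arm swings up and back; it starts thrown back at 2.4 to 2.7. A stiff friction hinge: the arm stays where it is left and takes about 3 to 5 N at the grip
- press_grip (a point): centre of the black grip at the arm's end, a short cylinder across the arm (24 mm diameter, 26 mm long along press y, flat ends), 101 mm from the hinge axis. With the arm at 0 it lies 98 mm towards press -x from the hinge and 26 mm above it. A round pad, 26 mm wide, hangs under the arm 80 mm from the hinge, its face 16 mm below the hinge at angle 0
- tray: long narrow steel tray, fixed to the worktop, 82 mm (x) by 240 mm (y), open on top, inside 76 by 234 mm; floor 3 mm thick, rim 37 mm high; origin at the centre of its underside
- plaster_model_0: bystander: plaster jaw model, 46 x 58 x 24 mm, loose on the worktop; origin at the centre of its underside
- plaster_model_2: bystander: plaster jaw model, 50 x 63 x 24 mm; origin at the centre of its underside
- bur_block: bystander: brown block with burs, 52 x 108 x 58 mm; origin at the centre of its underside
- articulator: bystander: brass articulator with models, 112 x 90 x 108 mm; origin at the centre of its underside
- amber_bottle: bystander: small brown bottle, black cap, 33 mm across, 64 mm high; origin at the centre of its underside
- rubber_bowl: bystander: green rubber bowl, 115 mm across, 60 mm high; origin at the centre of its underside
- alcohol_bottle: bystander: white bottle, blue cap, 54 mm across, 150 mm high; origin at the centre of its underside
There are look-alikes about, which are no part of the job. Leave any brown look-alike of the flask_lid alone.

How it is judged:
At the end, for the whole second after the job is handed in: The bottom part still stands on the press bed; the middle part sits fully seated on it and the lid fully seated on the middle part (each within 3.5 mm sideways, 1.8 mm in height and 0.06 rad of square), the press arm is down with its pad on the lid (joint below 0.035 rad), and everything is at rest (x of flask_ring in the frame of flask_base between -0.0035 and 0.0035 m and y of flask_ring in the frame of flask_base between -0.0035 and 0.0035 m and z of flask_ring in the frame of flask_base between 0.0222 and 0.0258 m and angle between the x axis of flask_ring and the x axis of flask_base, either way round below 0.06 rad and angle between the z axis of flask_ring and the z axis of flask_base, either way round below 0.035 rad and x of flask_lid in the frame of flask_ring between -0.0035 and 0.0035 m and y of flask_lid in the frame of flask_ring between -0.0035 and 0.0035 m and z of flask_lid in the frame of flask_ring between 0.0202 and 0.0238 m and angle between the x axis of flask_lid and the x axis of flask_ring, either way round below 0.06 rad and angle between the z axis of flask_lid and the z axis of flask_ring, either way round below 0.035 rad and x of flask_base in the frame of press between -0.006 and 0.006 m and z of flask_base in the frame of press between 0.011 and 0.017 m and angle between the x axis of flask_base and the x axis of press, either way round below 0.12 rad and value of joint press_arm below 0.035 rad and linear speed of each of flask_ring, flask_lid below 0.02 m/s and velocity of joint press_arm between -0.05 and 0.05 rad/s); the robot touches nothing.
It fails at once if one of the other things on the bench is shifted or knocked over (moved more than 20 mm) (distance of any of plaster_model_0, plaster_model_2, bur_block, articulator, amber_bottle, rubber_bowl, alcohol_bottle from where it was at the start of the episode above 0.02 m).
It fails at once if the middle part is dropped (falls faster than 0.45 m/s, out of the fingers) (contact force between the fingers and flask_ring below 0.05 N and linear speed of flask_ring above 0.45 m/s).
It fails at once if the lid is dropped (falls faster than 0.45 m/s, out of the fingers) (contact force between the fingers and flask_lid below 0.05 N and linear speed of flask_lid above 0.45 m/s).
It fails at once if the press arm is slammed down (still faster than 3 rad/s in the last 0.25 rad) (value of joint press_arm below 0.25 rad and velocity of joint press_arm below -3 rad/s).
It also fails if it takes over 72 s, if anything falls off the work surface, if the arm or the gripper's body presses on something with over 40 N, if the wrist force passes 120 N, or if a joint passes its speed limit or range.

## Robot

A 7-joint arm with a two-finger parallel gripper is mounted at the origin on a cart in front of the work surface, level with it; the furniture and walls round the work are solid. World frame = base frame: x ahead of the robot, y to its left, z up, the work surface at z = 0. Lengths are in m, angles in rad, forces in N, time in s.
With the tool pointing down it reaches from about 0.425 to 1.025 m from the base axis. Payload 9.4 kg.
Tool frame: the origin (TCP) lies between the finger pads; the fingertips stand 25 mm ahead of it and the grasp point (between the pads) lies 6 mm ahead of it (ctrl.nose_length is the distance from the TCP to the fingertips, in m); z points along the fingers, y is the line along which they close (so a half turn about z gives the same grasp; the last joint's range is limited). The gripper opens to 85 mm and grips with 20 to 120 N. Pads are 22 mm wide; open, the fingers measure 114 mm over their backs; the gripper's body (76 mm by 85 mm) begins 54 mm behind the grasp point. The pads swing forward as they close: fully open they stand 13 mm farther back than shut.
Start: joints at [1.176, 0.599, -0.003, 1.599, 0.002, 0.943, -0.08], TCP at [0.227, -0.689, 0.256] pointing down, gripper open.
Joint ranges: [-2.57, 2.57], [-0.35, 1.97], [-1.29, 1.29], [0.11, 2.56], [-1.05, 4.19], [0.11, 1.86], [-2.63, 2.63]. Speed limits (rad/s): [2.22, 2.22, 3.01, 3.01, 3.14, 3.14, 3.14].

## Interface

Orientations are given as a unit quaternion [w, x, y, z].
In Python, from cell import status, optics, ctrl gives the robot as it stands. The module is installed in compiled form; this text tells all that it offers.
- The arm moves only by the tool advance, called as name(argument=value, ...) on one line, values as JSON. Schema: {"type":"object","properties":{"deltas":{"type":"array","items":{"type":"number"},"minItems":5,"maxItems":50},"grip_force":{"type":"number"},"only":{"type":"string"},"quiet":{"type":"boolean"},"lines":{"type":"string"}},"required":["deltas"],"additionalProperties":false}. deltas is one flat list of numbers that holds 1 to 10 rows one after another, with no inner brackets; each row has 5 numbers: the finger opening in m, then dx, dy, dz in parts of the range, where 1.0 means 0.6 m, then a turn about the tool's z in shares of 2 pi rad (1.0 is 2 pi rad); each row is the pose to reach, as a shift and turn from the pose commanded when the call began, along the tool's axes at that moment; what a row does not reach only later rows make up. A row lasts 1/12 s, in which the tool goes at most 0.0417 m and 0.125 rad, less where a joint would pass 70% of its speed; a pose out of reach is approached as far as the arm can. The fingers move at their own pace and stop on an object; grip_force is the grip in N (left out, the last holds). Time passes only in rows, so rows that do not move let the fingers close. The tool returns the time, the measured TCP pose, the force, the opening and the grip force at its end. only (a regular expression) keeps the lines of the reply that match it, lines (a string "A,B") keeps lines A to B, and quiet returns only ok. Input that does not fit is refused with a message, and nothing moves.
- status.sense(): the state, without advancing time (a new reading comes with each control period).
- optics.camera(name): name is "scene" or "top" or "wrist"; returns (picture, depth): 480x640x3 uint8, red, green, blue; 480x640 float32, m along the optical axis (not along the pixel's ray), 0 where there is no reading.
- optics.camera_model(name): a dict with "fovy" (degrees; the focal length in pixels is half the picture's height over the tangent of half this angle, whatever the lens; pixels are square), "cx", "cy" (the principal point, pixels), "k1" (the pictures are not rectified: a ray, as slopes to the right and down, at radius r is drawn at 1 + k1 r^2 times it, then the intrinsics apply), "R" (3x3) and "t" (3): a world point X has camera coordinates R X + t. Camera axes: x right, y down, z forward; pixel columns grow to the right and rows downward; lengths in m; the calibration is good to about 2 mm. A picture is of the moment at which its call begins: read the wrist's pose just before it. camera_model takes no time and is no camera call; for the wrist camera it gives the pose at the moment of the call.
- ctrl.hand_in(): hands the job in; it is judged then, once.
The state is a dict: "time": time; "joints": joint angles; "joint_velocities": joint speeds; "joint_torque": joint torques, N m; "tool_pos": TCP position; "tcp_rot": TCP orientation; "ft_force": force on the tool from outside, world axes, zero at the start; "moment": the same for the moment, N m; "finger_gap": finger opening in m; "gripper_force": force on a finger pad.
Only numpy, scipy, OpenCV 4.12 (cv2) and the standard library are available. Lean on these libraries where they do the work, as an engineer would, in place of code of your own. Each camera call takes 0.05 s, during which the arm holds its last target. There are 200 camera calls.

## Working session

There is one attempt and no reset: what is moved stays moved. The work goes in short steps, Python scripts to look and compute and a tool call to move; the robot and the scene stay as the last step left them, time stands still between calls to the robot, and variables do not carry over. Pictures are saved under pics/ and viewed, at most 10 in all, crops included, and the job is handed in when it is done.

```bash
mkdir -p pics; cat > h.py <<'E'
import numpy as np, cv2
from cell import status, optics, ctrl
def grab(n):
    m=optics.camera_model(n); p,d=optics.camera(n); return p,d,m
def K(m):
    f=240/np.tan(np.radians(m['fovy'])/2); return np.array([[f,0,m['cx']],[0,f,m['cy']],[0,0,1.]]),f
def rays(m,uv):
    uv=np.asarray(uv,float).reshape(-1,2); k,f=K(m)
    d=(uv-[m['cx'],m['cy']])/f; s=d.copy()
    for _ in range(20): s=d/(1+m['k1']*(s**2).sum(1,keepdims=True))
    return np.c_[s,np.ones(len(s))]
def onplane(m,uv,z):
    R=np.array(m['R']);t=np.array(m['t']); r=rays(m,uv)@R; c=-R.T@t
    return c+r*((z-c[2])/r[:,2:3])
def cloud(d,m):
    v,u=np.mgrid[0:480,0:640]; r=rays(m,np.c_[u.ravel(),v.ravel()])
    X=(r*d.reshape(-1,1)-np.array(m['t']))@np.array(m['R']); X[d.ravel()==0]=np.nan
    return X.reshape(480,640,3)
def save(n,p): cv2.imwrite('pics/'+n,p[...,::-1])
E
python3 - <<'E'
from h import *
for n in('scene','top'):
    p,d,m=grab(n); save(n+'0.png',p); np.savez(n+'0.npz',p=p,d=d); 
    print(n,m['fovy'],m['k1'],-np.array(m['R']).T@m['t'],np.round(m['R'],3).tolist())
s=status.sense(); print(s['time'],s['tool_pos'],s['tcp_rot'],s['finger_gap'])
print({k:np.round(v,3).tolist() if not isinstance(v,float) else v for k,v in optics.camera_model('wrist').items()})
E
```

```text
scene 49.65567467743808 -0.019266232157538504 [-0.39193682  0.67191999  0.82948593] [[-0.593, -0.805, 0.001], [-0.43, 0.316, -0.846], [0.68, -0.502, -0.534]]
top 48.094995874557405 0.05145156712420504 [ 0.29142474 -0.03262224  1.456378  ] [[0.11, -0.994, 0.003], [-0.973, -0.108, -0.202], [0.201, 0.019, -0.979]]
0.1 [ 0.22640135 -0.6883325   0.25550376] [-6.87515514e-04  9.87398573e-01  1.58251551e-01 -1.80141508e-04] 0.08559163945664025
{'fovy': 67.77767950758502, 'cx': 321.2273083353941, 'cy': 240.61894189614085, 'k1': -0.029363109411486604, 'R': [[0.312, -0.95, -0.002], [-0.899, -0.296, 0.322], [-0.306, -0.099, -0.947]], 't': [-0.724, -0.041, 0.381]}
```

View pics/scene0.png

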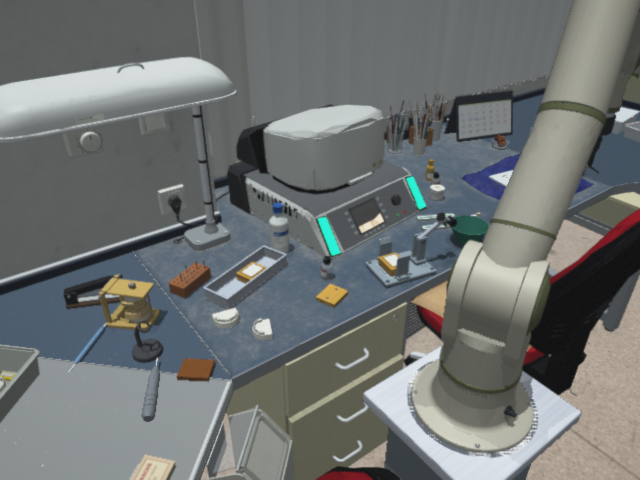

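View pics/top0.png

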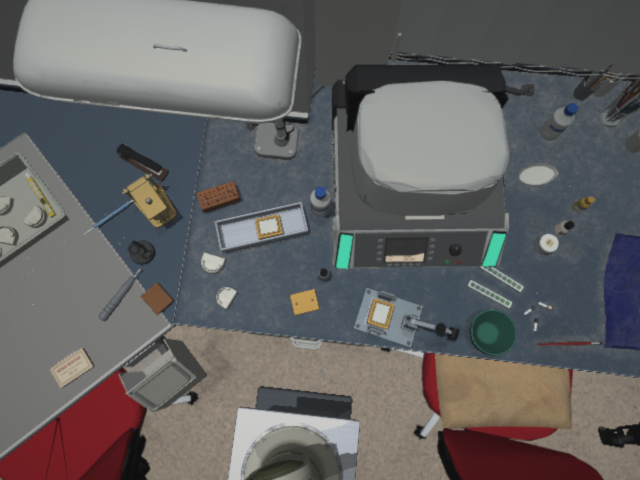

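Top view: candidates for the lid are the yellow brass plate with two spots at (305,301) and the brown look-alike at (157,298). I choose the yellow one. The ring (brass rim, plaster centre) is in the tray at (269,227). The base is in the press at (381,314), with the arm thrown back to the right and its grip at about (452,333).

```bash
cat > m.py <<'E'
from h import *
z=np.load('top0.npz'); p=z['p'];d=z['d']; m=optics.camera_model('top'); C=cloud(d,m)
hsv=cv2.cvtColor(p,cv2.COLOR_RGB2HSV)
br=cv2.inRange(hsv,(15,90,90),(32,255,255))
for n,(u,v),h in(('lid',(305,301),.012),('ring',(269,227),.025),('base',(381,314),.038)):
    k=np.zeros_like(br); k[v-24:v+25,u-28:u+29]=br[v-24:v+25,u-28:u+29]
    k=cv2.morphologyEx(k,cv2.MORPH_CLOSE,np.ones((3,3)))
    c=max(cv2.findContours(k,cv2.RETR_EXTERNAL,cv2.CHAIN_APPROX_NONE)[0],key=cv2.contourArea)
    P=onplane(m,c[:,0],h)[:,:2]; r=cv2.minAreaRect((P*1000).astype(np.float32)); b=cv2.boxPoints(r)
    print(n,np.round(r[0],1),np.round(r[1],1),r[2],'depth z',np.nanmedian(C[...,2][k>0]))
    i=np.argmax([np.linalg.norm(b[1]-b[0]),np.linalg.norm(b[2]-b[1])]); e=b[i+1]-b[i]; print('  long dir',np.degrees(np.arctan2(e[1],e[0]))%180)
# grip: dark px
for u,v in((452,333),(445,331),(412,322)): print('grip',u,v,C[v,u])
for u,v in((213,215),(308,207),(308,240),(222,249)): print('tray',onplane(m,[u,v],.037))
big=cv2.resize(p[170:370,190:510],None,fx=2.5,fy=2.5,interpolation=cv2.INTER_CUBIC); save('top_crop.png',big)
E
python3 m.py
```

```text
lid [436.  19.] [56.5 68.2] 19.511444091796875 depth z 0.012658162790211005
  long dir 109.51145
ring [628.9 139.7] [56.  66.3] 18.947595596313477 depth z 0.025791095903713653
  long dir 108.94763
base [ 425.4 -183.2] [55.8 68. ] 78.82001495361328 depth z 0.03915679080336028
  long dir 168.82002
grip 452 333 [ 0.38842938 -0.34992395  0.13444022]
grip 445 331 [ 0.39083901 -0.33153195  0.14035956]
grip 412 322 [ 0.40704045 -0.25828356  0.09681282]
tray [[0.64070544 0.29195256 0.037     ]]
tray [[0.6920251  0.03776635 0.037     ]]
tray [[0.60018341 0.02721605 0.037     ]]
tray [[0.54995665 0.25396858 0.037     ]]
```

View pics/top_crop.png

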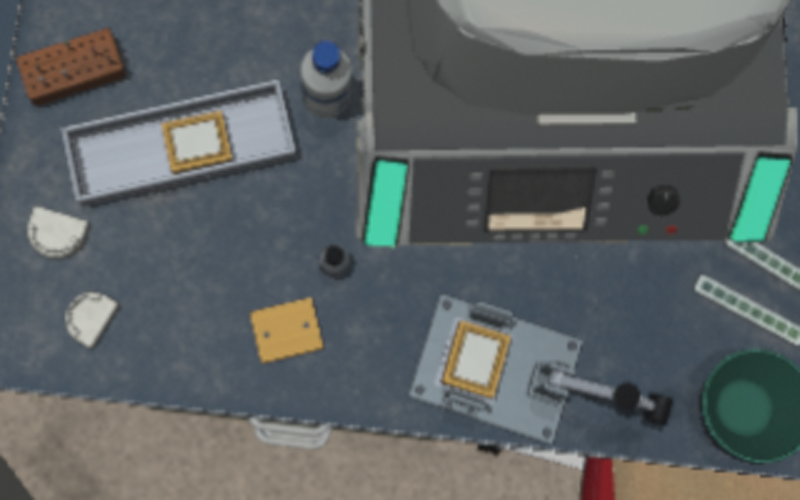

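```bash
cat >> h.py <<'E'
def yaw(s):
    w,x,y,z=s['tcp_rot']; return np.degrees(np.arctan2(2*(x*y+w*z),1-2*(y*y+z*z)))   # direction of tool x
def to(x,y,z,close=None):
    "shift in tool axes to bring the TCP to x y z; close = wanted closing direction, deg"
    s=status.sense(); a=np.radians(yaw(s)); dx,dy,dz=np.array([x,y,z])-s['tool_pos']
    c,n=np.cos(a),np.sin(a); t=0
    if close is not None: t=-((close-(yaw(s)-90)+90)%180-90)
    print('t %.1f tcp'%s['time'],np.round(s['tool_pos'],4),'close dir %.1f'%((yaw(s)-90)%180),'| shift',np.round([dx*c+dy*n,dx*n-dy*c,-dz],4),'turn %.3f'%np.radians(t),'J7 %.2f'%s['joints'][6])
def brass(n,name,h,near,R=.06,lo=(15,90,90),hi=(34,255,255),exp=True):
    p,d,m=grab(n); save(name,p); C=cloud(d,m)
    k=cv2.inRange(cv2.cvtColor(p,cv2.COLOR_RGB2HSV),lo,hi)
    v,u=np.mgrid[0:480,0:640]; P=onplane(m,np.c_[u.ravel(),v.ravel()],h)
    k[(np.hypot(*(P[:,:2]-near).T)>R).reshape(480,640)|(abs(C[...,2]-h)>.012)]=0
    k=cv2.morphologyEx(k,cv2.MORPH_OPEN,np.ones((3,3)))
    pts=P[k.ravel()>0,:2]; r=cv2.minAreaRect((pts*1000).astype(np.float32)); b=cv2.boxPoints(r)
    e=max([b[1]-b[0],b[2]-b[1]],key=np.linalg.norm)
    print(name,'centre',np.round(r[0],1),'size',np.round(sorted(r[1]),1),'long dir %.1f'%(np.degrees(np.arctan2(e[1],e[0]))%180),'z',np.nanmedian(C[...,2][k>0]),'n',len(pts))
E
python3 -c "
from h import *
to(.61,.13,.23,105)"
```

```text
t 0.1 tcp [ 0.2264 -0.6883  0.2555] close dir 108.2 | shift [ 0.6201 -0.6575  0.0255] turn 0.056 J7 -0.08
```

Careful with the scale: shifts go in shares of 0.6 m and turns go in shares of 2 pi rad. That gives: -0.297 m / 0.6 = -0.495, 0.28 m / 0.6 = 0.4667.

advance(deltas=[0.085,0.0467,-0.0495,0,0,0.085,0.0933,-0.099,0,0,0.085,0.14,-0.1483,0,0,0.085,0.1867,-0.1983,0,0,0.085,0.2333,-0.2467,0,0,0.085,0.28,-0.2967,0,0,0.085,0.3267,-0.3467,0,0,0.085,0.3733,-0.3958,0,0,0.085,0.42,-0.445,0,0,0.085,0.4667,-0.495,0,0], grip_force=40)

```text
time: 0.93
tool_pos: [0.4, -0.3172, 0.2562]
tcp_rot: [-0.0, 0.987, 0.158, -0.0]
ft_force: [0.3, -0.2, -1.6]
finger_gap: 0.085
gripper_force: 0.0
```

advance(deltas=[0.085,0.0467,-0.0495,0,0,0.085,0.0933,-0.099,0,0,0.085,0.14,-0.1483,0,0,0.085,0.1867,-0.1983,0,0,0.085,0.2333,-0.2467,0,0,0.085,0.28,-0.2967,0,0,0.085,0.3267,-0.3467,0,0,0.085,0.3733,-0.3958,0,0,0.085,0.42,-0.445,0,0,0.085,0.4667,-0.495,0,0])

```text
time: 1.77
tool_pos: [0.5732, 0.0524, 0.2561]
tcp_rot: [0.0, 0.987, 0.158, -0.0]
ft_force: [0.5, -0.4, 0.3]
finger_gap: 0.0849
gripper_force: 0.0
```

advance(deltas=[0.085,0.0467,-0.0483,0.0167,0.0048,0.085,0.1,-0.1,0.0417,0.0089,0.085,0.1,-0.1,0.0417,0.0089,0.085,0.1,-0.1,0.0417,0.0089])

```text
time: 2.1
tool_pos: [0.6109, 0.1297, 0.2295]
tcp_rot: [-0.0, 0.991, 0.133, -0.001]
ft_force: [-0.6, -0.9, -0.6]
finger_gap: 0.085
gripper_force: 0.0
```

```bash
python3 - <<'E'
from h import *
to(.629,.14,.23,105)
brass('wrist','w1.png',.025,[.629,.14])
E
```

```text
t 2.1 tcp [0.6109 0.1297 0.2295] close dir 105.3 | shift [ 0.0201 -0.0052 -0.0005] turn 0.005 J7 -1.66
w1.png centre [632.9 139.9] size [55.8 66.9] long dir 108.8 z 0.025525986514983758 n 2275
```

View pics/w1.png

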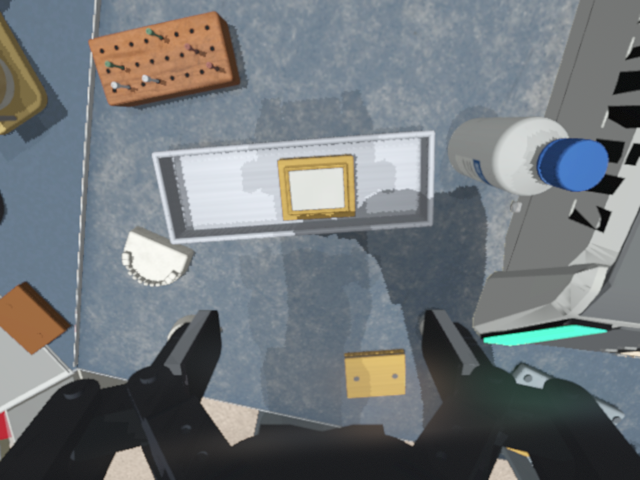

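The ring is at (317,187) in the tray, with clear space beyond both of its ends. The lid is at (375,372) and the fingertips at about (205,315) and (435,315).

```bash
python3 - <<'E'
from h import *
print(ctrl.nose_length)
p,d,m=grab('wrist'); C=cloud(d,m); s=status.sense()
f=(d>0)&(d<.28)
a=np.radians(yaw(s)); X=C-s['tool_pos']
T=np.stack([X[...,0]*np.cos(a)+X[...,1]*np.sin(a),X[...,0]*np.sin(a)-X[...,1]*np.cos(a),-X[...,2]],-1)[f]
for sg in(-1,1):
    q=T[(T[:,1]*sg>.03)]; print('max z',np.percentile(q[:,2],[50,95,99,100]),'y range at tip',np.percentile(q[q[:,2]>np.percentile(q[:,2],90)][:,1]*sg,[1,50,99]),'x',np.percentile(q[q[:,2]>np.percentile(q[:,2],90)][:,0],[1,99]))
k=cv2.inRange(cv2.cvtColor(p,cv2.COLOR_RGB2HSV),(0,0,150),(180,70,255))
g=(abs(C[...,2]-.037)<.004)&(np.hypot(C[...,0]-.625,C[...,1]-.15)<.14)&(C[...,1]>.02)
r=cv2.minAreaRect((C[g][:,:2]*1000).astype(np.float32)); print('tray',r)
to(.631,.14,.1,108.9)
E
```

```text
0.025
max z [-0.04050792  0.19720378  0.19812638  0.20480995] y range at tip [0.08295842 0.12343443 0.18833478] x [0.13582556 0.16275181]
max z [0.09594246 0.16696139 0.18851434 0.20148796] y range at tip [0.11390357 0.18825752 0.19518101] x [0.02036621 0.16976969]
tray ((670.8597412109375, 160.11279296875), (165.44692993164062, 266.7313537597656), 19.450191497802734)
t 2.2 tcp [0.6105 0.1253 0.2308] close dir 105.0 | shift [ 0.0236 -0.0089  0.1308] turn -0.068 J7 -1.66
```

Converted, 0.13 m / 0.6 = 0.2167, 0.08 m / 0.6 = 0.1333, -0.068 rad / 6.2832 = -0.0108.

advance(deltas=[0.085,0.02,-0.0067,0.0667,-0.0054,0.085,0.0383,-0.0133,0.1333,-0.0108,0.085,0.0383,-0.0133,0.1917,-0.0108,0.085,0.0383,-0.0133,0.2167,-0.0108,0.085,0.0383,-0.0133,0.2167,-0.0108])

```text
time: 2.62
tool_pos: [0.629, 0.1369, 0.098]
tcp_rot: [0.001, 0.987, 0.163, -0.003]
ft_force: [-1.0, -0.5, -0.1]
finger_gap: 0.0847
gripper_force: 0.0
```

```bash
python3 - <<'E'
from h import *
to(.631,.14,.05,108.9)
p,d,m=grab('wrist'); C=cloud(d,m); s=status.sense(); save('w2.png',p)
a=np.radians(yaw(s)); X=C-s['tool_pos']
T=np.stack([X[...,0]*np.cos(a)+X[...,1]*np.sin(a),X[...,0]*np.sin(a)-X[...,1]*np.cos(a),-X[...,2]],-1)
f=(abs(T[...,0])<.02)&(abs(T[...,1])<.07)&(abs(T[...,1])>.03)&(T[...,2]<.04)&(d>0)
for sg in(-1,1):
    q=T[f&(T[...,1]*sg>0)]; print('tip z',np.percentile(q[:,2],[50,95,99,100]),'|y| min',np.percentile(q[:,1]*sg,[1,5,50,99]))
brass('wrist','w3.png',.025,[.631,.14])
to(.631,.14,.05,108.9)
E
```

```text
t 2.6 tcp [0.629  0.1369 0.098 ] close dir 108.8 | shift [ 0.0029 -0.0023  0.048 ] turn -0.002 J7 -1.64
tip z [-4.05929933e-02  8.10668255e-05  9.73353442e-03  1.53910186e-02] |y| min [0.03058616 0.03291582 0.05454093 0.069427  ]
tip z [-0.04064253  0.00015904  0.00959551  0.01454495] |y| min [0.03060379 0.03288731 0.05454889 0.06950605]
w3.png centre [634.  140.6] size [58.3 67.1] long dir 108.8 z 0.02536296085769274 n 5598
t 2.7 tcp [0.6313 0.138  0.1019] close dir 108.8 | shift [ 0.0004 -0.002   0.0519] turn -0.002 J7 -1.64
```

View pics/w2.png

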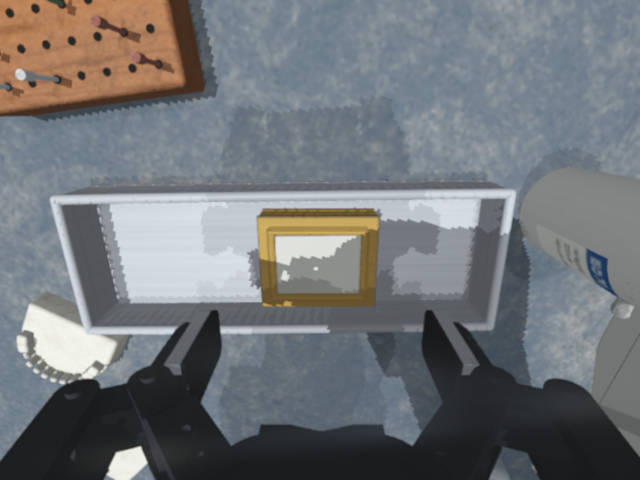

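The ring is centred at about (318,258) in the tray. Its dark far face is just visible, which explains the inflated x size. The fingers are clear of the rim.

Converted, 0.076 m / 0.6 = 0.1267, -0.002 m / 0.6 = -0.0033.

advance(deltas=[0.085,0.0017,-0.0033,0.05,0,0.085,0.0017,-0.0033,0.0917,0,0.085,0.0017,-0.0033,0.12,0,0.085,0.0017,-0.0033,0.1267,0,0.085,0.0017,-0.0033,0.1267,0,0.05,0.0017,-0.0033,0.1267,0,0.05,0.0017,-0.0033,0.1267,0,0.05,0.0017,-0.0033,0.1267,0,0.05,0.0017,-0.0033,0.1267,0], grip_force=50)

```text
time: 3.47
tool_pos: [0.6329, 0.1419, 0.0279]
tcp_rot: [0.0, 0.986, 0.164, 0.002]
ft_force: [-1.7, -2.7, 5.7]
finger_gap: 0.0667
gripper_force: 55.7
```

```bash
python3 -c "
from h import *
s=status.sense();to(.632,.14,.025,108.9);print(s['finger_gap'],s['gripper_force'],s['ft_force'])"
```

```text
t 3.5 tcp [0.6329 0.1419 0.0279] close dir 108.9 | shift [-0.0014  0.0015  0.0029] turn -0.001 J7 -1.66
0.06669839444619387 55.72448015213013 [-1.65621055 -2.71091945  5.71304835]
```

Converted, -0.141 m / 0.6 = -0.235, -0.09 m / 0.6 = -0.15.

advance(deltas=[0.05,0,0,-0.0333,0,0.05,0,0,-0.075,0,0.05,0,0,-0.1,0,0.05,-0.0333,-0.0067,-0.1033,0,0.05,-0.0917,-0.0167,-0.1033,0,0.05,-0.15,-0.0283,-0.1033,0,0.05,-0.2033,-0.0383,-0.1,0,0.05,-0.235,-0.0433,-0.0833,0,0.05,-0.235,-0.0433,-0.05,0,0.05,-0.235,-0.0433,-0.0333,0])

```text
time: 4.3
tool_pos: [0.4893, 0.1211, 0.0458]
tcp_rot: [-0.0, 0.986, 0.164, 0.001]
ft_force: [0.6, -0.1, -3.6]
finger_gap: 0.0666
gripper_force: 59.0
```

```bash
python3 -c "
from h import *
to(.49,.12,.025,108.9)
brass('wrist','w4.png',.055,[.49,.12])"
```

```text
t 4.3 tcp [0.4893 0.1211 0.0458] close dir 108.9 | shift [0.0003 0.0013 0.0208] turn 0.000 J7 -1.72
w4.png centre [495.6 123.2] size [43.2 52.5] long dir 108.3 z 0.04590437606984914 n 4347
```

View pics/w4.png

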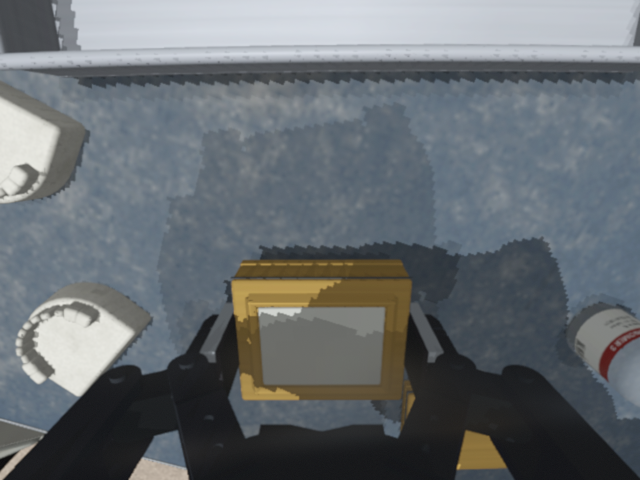

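The ring is held level between the pads at (325,325), over clear bench. The amber bottle is at (605,335) and a plaster model at (75,335), both away from the fingers.

Converted, 0.023 m / 0.6 = 0.0383, 0.021 m / 0.6 = 0.035.

advance(deltas=[0.05,0,0,0.02,0,0.05,0,0,0.03,0,0.05,0,0,0.035,0,0.05,0,0,0.0383,0,0.05,0,0,0.0383,0])

```text
time: 4.77
tool_pos: [0.4907, 0.1214, 0.0247]
tcp_rot: [-0.0, 0.986, 0.164, 0.001]
ft_force: [-4.0, 0.6, 28.8]
finger_gap: 0.0668
gripper_force: 62.9
```

advance(deltas=[0.085,0,0,0,0,0.085,0,0,0,0,0.085,0,0,0,0,0.085,0,0,-0.05,0,0.085,0,0,-0.1083,0,0.085,0,0,-0.1167,-0.0199,0.085,0,0,-0.1167,-0.0398,0.085,0,0,-0.1167,-0.0597,0.085,0,0,-0.1167,-0.0796,0.085,0,0,-0.1167,-0.0995])

```text
time: 5.6
tool_pos: [0.4901, 0.1211, 0.0925]
tcp_rot: [0.0, 0.887, 0.462, 0.0]
ft_force: [-0.1, -0.1, -0.1]
finger_gap: 0.0847
gripper_force: 0.0
```

advance(deltas=[0.085,0,0,0,-0.0199,0.085,0,0,0,-0.0398,0.085,0,0,0,-0.0597,0.085,0,0,0,-0.0796,0.085,0,0,0,-0.0995,0.085,0,0,0,-0.1194,0.085,0,0,0,-0.1393,0.085,0,0,0,-0.1506,0.085,0,0,0,-0.1506])

```text
time: 6.35
tool_pos: [0.49, 0.1207, 0.0922]
tcp_rot: [-0.0, 0.58, 0.814, -0.0]
ft_force: [-0.2, -0.4, -0.0]
finger_gap: 0.0849
gripper_force: 0.0
```

```bash
python3 -c "
from h import *
to(.49,.12,.022,18.9)
brass('wrist','w5.png',.022,[.49,.12])
brass('top','t5.png',.022,[.49,.12])"
```

```text
t 6.3 tcp [0.49   0.1207 0.0922] close dir 19.0 | shift [-0.0007 -0.0002  0.0702] turn 0.003 J7 -0.72
w5.png centre [488.9 122.6] size [55.5 69.8] long dir 109.0 z 0.022370433264521664 n 5810
t5.png centre [0. 0.] size [0. 0.] long dir 0.0 z nan n 0
  return np.nanmean(a, axis, out=out, keepdims=keepdims)
```

View pics/w5.png

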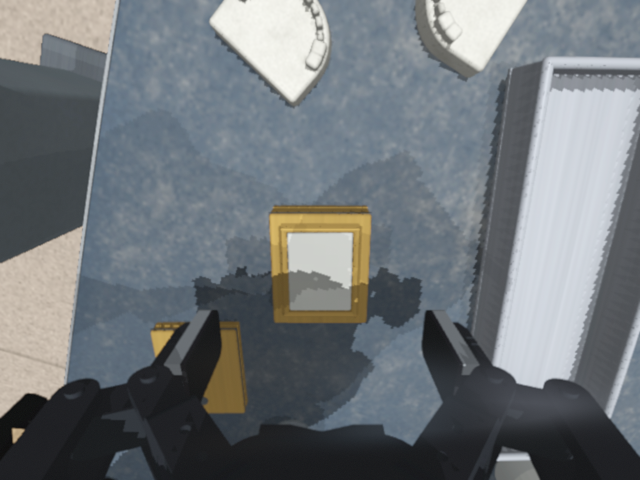

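The ring stands flat at (321,267), aligned with the fingers. The lid is at (200,370), clear of where the left finger will come down.

Converted, 0.0665 m / 0.6 = 0.1108, 0.065 m / 0.6 = 0.1083.

advance(deltas=[0.085,0.0017,0,0.05,0,0.085,0.0017,0,0.0917,0,0.085,0.0017,0,0.1083,0,0.085,0.0017,0,0.1108,0,0.085,0.0017,0,0.1108,0,0.045,0.0017,0,0.1108,0,0.045,0.0017,0,0.1108,0,0.045,0.0017,0,0.1108,0,0.045,0.0017,0,0.1108,0,0.045,0.0017,0,0.1108,0], grip_force=50)

```text
time: 7.28
tool_pos: [0.4897, 0.122, 0.0269]
tcp_rot: [0.0, 0.582, 0.813, 0.001]
ft_force: [-1.7, -0.4, 6.1]
finger_gap: 0.0551
gripper_force: 52.5
```

advance(deltas=[0.045,0,0,-0.0333,0,0.045,0,0,-0.1,0,0.045,0,0,-0.1667,0,0.045,0,0,-0.2167,0,0.045,0,0,-0.2167,0])

```text
time: 7.7
tool_pos: [0.4914, 0.1225, 0.1612]
tcp_rot: [0.002, 0.582, 0.813, 0.003]
ft_force: [-0.5, -0.0, -2.4]
finger_gap: 0.0551
gripper_force: 56.0
```

```bash
python3 - <<'E'
from h import *
to(.4254,-.1832,.15,78.8)
p,d,m=grab('wrist'); save('w6.png',p)
z=status.sense()['tool_pos'][2]
brass('wrist','w6b.png',z-.0255+.022,[.489,.121],.05)
# press base again from top view with depth-gated mask
brass('top','t6.png',.038,[.4254,-.1832],.055)
E
```

```text
t 7.7 tcp [0.4914 0.1225 0.1612] close dir 18.8 | shift [-0.2681 -0.161   0.0112] turn -1.047 J7 -0.62
w6b.png centre [490.4 124.3] size [54.8 70.1] long dir 109.0 z 0.15413794631130595 n 11131
t6.png centre [0. 0.] size [0. 0.] long dir 0.0 z nan n 0
  return np.nanmean(a, axis, out=out, keepdims=keepdims)
```

```bash
python3 -c "
from h import *
to(.520,-.203,.22,78.8)"
```

```text
t 7.8 tcp [0.4893 0.1211 0.1558] close dir 18.8 | shift [-0.3167 -0.0755 -0.0642] turn -1.047 J7 -0.62
```

Converted, -0.317 m / 0.6 = -0.5283, -0.29 m / 0.6 = -0.4833, -1.047 rad / 6.2832 = -0.1666.

advance(deltas=[0.045,-0.0167,-0.005,-0.0583,-0.0159,0.045,-0.075,-0.0167,-0.0833,-0.0334,0.045,-0.1333,-0.03,-0.1067,-0.0509,0.045,-0.1917,-0.045,-0.1067,-0.0684,0.045,-0.25,-0.06,-0.1067,-0.0859,0.045,-0.3083,-0.0733,-0.1067,-0.1035,0.045,-0.3667,-0.0883,-0.1067,-0.121,0.045,-0.425,-0.1017,-0.1067,-0.1385,0.045,-0.4833,-0.115,-0.1067,-0.1544,0.045,-0.5283,-0.1258,-0.1067,-0.1666])

```text
time: 8.68
tool_pos: [0.5196, -0.2056, 0.2172]
tcp_rot: [-0.002, 0.095, 0.995, 0.0]
ft_force: [0.5, 0.0, -2.6]
finger_gap: 0.0551
gripper_force: 56.1
```

advance(deltas=[0.045,0,0,0,0,0.045,0,0,0,0])

```text
time: 8.85
tool_pos: [0.5196, -0.2041, 0.2171]
tcp_rot: [-0.002, 0.099, 0.995, 0.001]
ft_force: [-0.1, 0.4, -2.7]
finger_gap: 0.0547
gripper_force: 56.1
```

```bash
python3 - <<'E'
from h import *
to(.4254,-.1832,.15,78.8)
brass('wrist','w7.png',.038,[.4254,-.1832],.055)
to(.4254,-.1832,.15,78.8)
E
```

```text
t 8.8 tcp [ 0.5196 -0.2041  0.2171] close dir 78.7 | shift [0.0964 0.0019 0.0671] turn -0.003 J7 0.96
w7.png centre [ 427.5 -184.6] size [55.4 65.5] long dir 168.6 z 0.03870448385046537 n 3138
t 8.9 tcp [ 0.5198 -0.2022  0.2178] close dir 78.8 | shift [0.0963 0.0003 0.0678] turn -0.000 J7 0.96
```

View pics/w7.png

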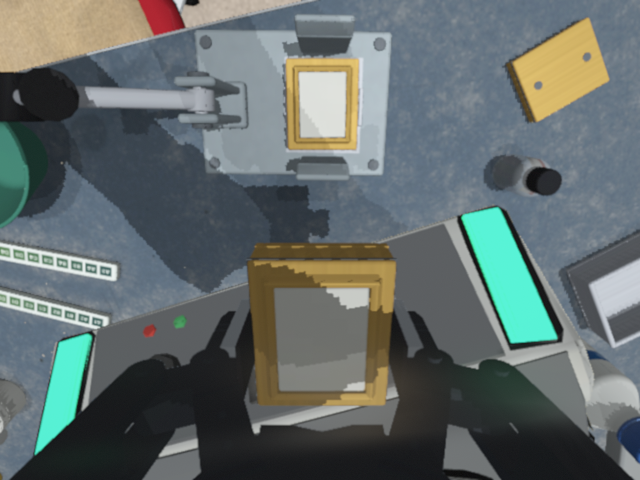

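The wrist view shows the base at (322,104) on the bed between the cheeks, and the held ring at (322,325). The press arm is at the left, out of the way.

```bash
python3 - <<'E'
from h import *
s=status.sense(); a=np.radians(yaw(s)); xt=np.array([np.cos(a),np.sin(a)]); yt=np.array([xt[1],-xt[0]])
# two-edge measurement along tool axes, by row/col profile of brass on a plane
def edges(m,k,h):
    v,u=np.nonzero(k); P=onplane(m,np.c_[u,v],h)[:,:2]-s['tool_pos'][:2]
    X,Y=P@xt,P@yt; return np.round(1000*np.r_[np.percentile(X,[.3,99.7]),np.percentile(Y,[.3,99.7])],1)
p,d,m=grab('wrist'); s=status.sense(); C=cloud(d,m)
k=cv2.inRange(cv2.cvtColor(p,cv2.COLOR_RGB2HSV),(12,70,40),(36,255,255))
zt=s['tool_pos'][2]-.0255+.022
hold=(k>0)&(abs(C[...,2]-zt)<.004); print('held z',np.median(C[...,2][hold]),zt,edges(m,hold,zt+0))
base=(k>0)&(abs(C[...,2]-.038)<.006)&(np.hypot(C[...,0]-.426,C[...,1]+.184)<.05); print('base',edges(m,base,.038))
print(s['tool_pos'])
E
```

```text
held z 0.21326054878510392 0.21488736929800334 [-32.2  34.1 -28.   26.2]
base [ 60.5 126.9 -29.3  25.8]
[ 0.52011432 -0.20125031  0.21838737]
```

Converted, 0.143 m / 0.6 = 0.2383, 0.0937 m / 0.6 = 0.1562.

advance(deltas=[0.045,0.0583,0,0,0,0.045,0.1167,0,0.0167,0,0.045,0.1558,-0.0005,0.0667,0,0.045,0.1562,-0.0005,0.125,0,0.045,0.1562,-0.0005,0.175,0,0.045,0.1562,-0.0005,0.2167,0,0.045,0.1562,-0.0005,0.2383,0,0.045,0.1562,-0.0005,0.2383,0,0.045,0.1562,-0.0005,0.2383,0])

```text
time: 9.7
tool_pos: [0.4287, -0.1828, 0.0766]
tcp_rot: [-0.001, 0.095, 0.995, 0.0]
ft_force: [-0.6, -0.5, -2.2]
finger_gap: 0.0545
gripper_force: 56.0
```

```bash
python3 - <<'E'
from h import *
to(.4262,-.184,.0635,78.8)
p,d,m=grab('wrist'); save('w8.png',p)
E
```

```text
t 9.7 tcp [ 0.4287 -0.1828  0.0766] close dir 79.1 | shift [ 0.0023 -0.0017  0.0131] turn 0.005 J7 0.57
```

View pics/w8.png

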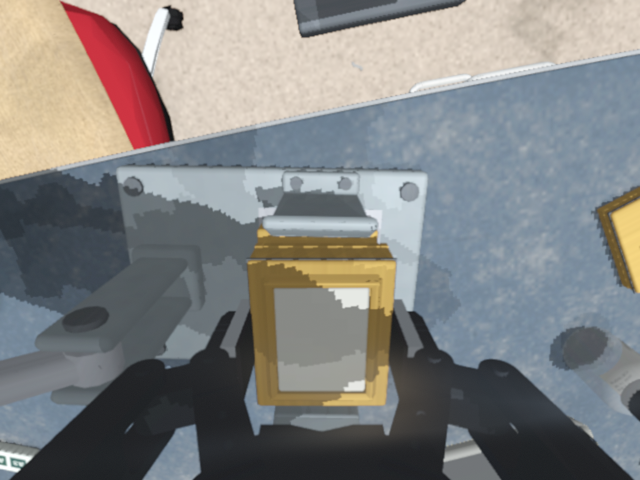

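The ring hovers above the base. A strip of base is visible at (320,237) in front of the ring, roughly centred with the near cheek at (320,225). I now lower it gently.

Converted, 0.008 m / 0.6 = 0.0133, 0.006 m / 0.6 = 0.01.

advance(deltas=[0.045,0,-0.0007,0.005,0,0.045,0,-0.0007,0.01,0,0.045,0,-0.0007,0.0133,0,0.045,0,-0.0007,0.0133,0])

```text
time: 10.08
tool_pos: [0.4286, -0.1851, 0.0689]
tcp_rot: [0.0, 0.097, 0.995, -0.0]
ft_force: [-0.1, -0.2, -3.3]
finger_gap: 0.0546
gripper_force: 56.1
```

advance(deltas=[0.045,0,0,0.0025,0,0.045,0,0,0.005,0,0.045,0,0,0.005,0])

```text
time: 10.33
tool_pos: [0.4283, -0.185, 0.0656]
tcp_rot: [-0.0, 0.097, 0.995, -0.0]
ft_force: [0.4, 0.2, -2.1]
finger_gap: 0.0548
gripper_force: 56.3
```

```bash
python3 -c "
from h import *
to(.4262,-.184,.0635,78.8)"
```

```text
t 10.3 tcp [ 0.4283 -0.185   0.0656] close dir 78.9 | shift [0.0023 0.0006 0.0021] turn 0.001 J7 0.53
```

Converted, 0.002 m / 0.6 = 0.0033, 0.0015 m / 0.6 = 0.0025.

advance(deltas=[0.045,0,0,0.0017,0,0.045,0,0,0.0025,0,0.045,0,0,0.0033,0,0.045,0,0,0.0033,0])

```text
time: 10.67
tool_pos: [0.4283, -0.1849, 0.0649]
tcp_rot: [0.0, 0.097, 0.995, -0.001]
ft_force: [-5.8, 0.1, 22.4]
finger_gap: 0.0546
gripper_force: 59.0
```

advance(deltas=[0.045,0,0,0.0017,0,0.045,0,0,0.0025,0,0.045,0,0,0.0025,0])

```text
time: 10.92
tool_pos: [0.4283, -0.1849, 0.0647]
tcp_rot: [0.001, 0.097, 0.995, -0.002]
ft_force: [-10.8, -0.8, 49.0]
finger_gap: 0.0546
gripper_force: 62.3
```

Converted, -0.12 m / 0.6 = -0.2, -0.09 m / 0.6 = -0.15.

advance(deltas=[0.045,0,0,-0.0042,0,0.045,0,0,-0.0042,0,0.068,0,0,-0.0042,0,0.068,0,0,-0.0042,0,0.068,0,0,-0.0042,0,0.07,0,0,-0.05,0,0.07,0,0,-0.1,0,0.07,-0.0333,0,-0.15,0,0.08,-0.0833,0,-0.2,0,0.085,-0.1,0,-0.2,0])

```text
time: 11.75
tool_pos: [0.493, -0.1971, 0.1872]
tcp_rot: [0.004, 0.097, 0.995, -0.0]
ft_force: [1.6, 0.3, 0.9]
finger_gap: 0.0851
gripper_force: 0.0
```

```bash
python3 - <<'E'
from h import *
to(.4262,-.184,.15,78.8)
brass('wrist','w9.png',.060,[.427,-.184],.05)
p,d,m=grab('wrist'); C=cloud(d,m)
k=cv2.inRange(cv2.cvtColor(p,cv2.COLOR_RGB2HSV),(12,70,40),(36,255,255))>0
g=k&(np.hypot(C[...,0]-.427,C[...,1]+.184)<.05)&(C[...,2]>.055)
A=C[g]; A=A[abs(A[:,2]-.060)<.0025]; q=np.linalg.lstsq(np.c_[A[:,:2]-[.427,-.184],np.ones(len(A))],A[:,2],rcond=None)[0]; print('ring top plane',q)
save('w9c.png',p)
E
```

```text
t 11.8 tcp [ 0.493  -0.1971  0.1872] close dir 78.8 | shift [ 0.068  -0.      0.0372] turn 0.001 J7 0.90
w9.png centre [ 429.1 -185.3] size [55.4 66.4] long dir 168.8 z 0.06055265377301406 n 4412
ring top plane [-0.00168174  0.00265609  0.06021094]
```

View pics/w9.png

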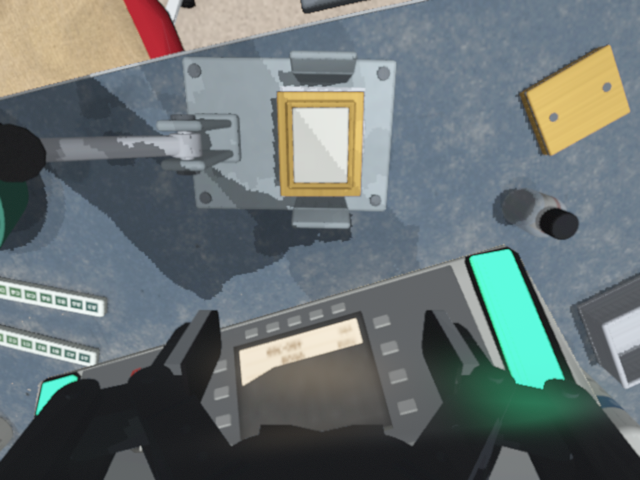

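The ring sits flat and square at (321,145), with its top at z = 0.0602 and a tilt of about 0.003. Next is the lid.

```bash
python3 -c "
from h import *
to(.436,.019,.11,19.5)"
```

```text
t 11.8 tcp [ 0.4901 -0.1971  0.1831] close dir 78.8 | shift [0.095  0.2015 0.0731] turn 1.035 J7 0.90
```

Careful with the scale: shifts go in shares of 0.6 m and turns go in shares of 2 pi rad. That gives: 0.2015 m / 0.6 = 0.3358, 0.175 m / 0.6 = 0.2917, 1.035 rad / 6.2832 = 0.1647.

advance(deltas=[0.085,0.0167,0.0333,0,0.0183,0.085,0.0333,0.075,0,0.0366,0.085,0.055,0.1167,0,0.0549,0.085,0.075,0.1583,0,0.0732,0.085,0.0967,0.2,0,0.0915,0.085,0.1167,0.25,0.0167,0.1098,0.085,0.1383,0.2917,0.05,0.1281,0.085,0.1583,0.3358,0.0833,0.1464,0.085,0.1583,0.3358,0.1217,0.1647,0.085,0.1583,0.3358,0.1217,0.1647])

```text
time: 12.68
tool_pos: [0.43, 0.0221, 0.106]
tcp_rot: [-0.002, 0.578, 0.816, -0.002]
ft_force: [-0.1, -0.3, 0.8]
finger_gap: 0.0854
gripper_force: 0.0
```

```bash
python3 - <<'E'
from h import *
brass('wrist','w10.png',.012,[.436,.019],.055)
to(.436,.019,.0215,19.5)
E
```

```text
w10.png centre [437.6  20.2] size [55.9 68.8] long dir 109.6 z 0.011891800273260106 n 8376
t 12.7 tcp [0.4302 0.0211 0.1068] close dir 19.6 | shift [-0.0039  0.0047  0.0853] turn 0.001 J7 -0.61
```

Converted, 0.08 m / 0.6 = 0.1333, -0.0047 m / 0.6 = -0.0078.

advance(deltas=[0.085,-0.0067,0.0083,0.05,0,0.085,-0.0078,0.01,0.0917,0,0.085,-0.0078,0.01,0.125,0,0.085,-0.0078,0.01,0.1333,0,0.085,-0.0078,0.01,0.1333,0,0.085,-0.0078,0.01,0.1333,0])

```text
time: 13.23
tool_pos: [0.4393, 0.017, 0.0289]
tcp_rot: [-0.001, 0.576, 0.817, -0.001]
ft_force: [0.5, 0.3, 0.2]
finger_gap: 0.0846
gripper_force: 0.0
```

```bash
python3 -c "
from h import *
to(.4377,.0185,.0215,19.5)"
```

```text
t 13.2 tcp [0.4393 0.017  0.0289] close dir 19.7 | shift [ 0.0019 -0.001   0.0074] turn 0.003 J7 -0.99
```

Converted, 0.007 m / 0.6 = 0.0117, -0.001 m / 0.6 = -0.0017.

advance(deltas=[0.085,0.003,-0.0017,0.0083,0,0.085,0.003,-0.0017,0.0117,0,0.045,0.003,-0.0017,0.0117,0,0.045,0.003,-0.0017,0.0117,0,0.045,0.003,-0.0017,0.0117,0,0.045,0.003,-0.0017,0.0117,0,0.045,0.003,-0.0017,0.0117,0], grip_force=50)

```text
time: 13.82
tool_pos: [0.4388, 0.0181, 0.0232]
tcp_rot: [0.0, 0.577, 0.817, 0.0]
ft_force: [-1.6, -1.1, 10.1]
finger_gap: 0.0546
gripper_force: 51.3
```

advance(deltas=[0.045,0,0,-0.0167,0,0.045,0,0,-0.0667,0,0.045,0,0,-0.1333,0,0.045,0,0,-0.2,0,0.045,0,0,-0.2667,0,0.045,0,0,-0.325,0,0.045,0,0,-0.325,0])

```text
time: 14.4
tool_pos: [0.4401, 0.0191, 0.2228]
tcp_rot: [0.002, 0.577, 0.817, 0.002]
ft_force: [0.9, -0.3, -2.4]
finger_gap: 0.0544
gripper_force: 55.4
```

```bash
python3 -c "
from h import *
to(.520,-.203,.22,78.8)"
```

```text
t 14.4 tcp [0.4401 0.0191 0.2228] close dir 19.6 | shift [-0.236   0.0009  0.0028] turn -1.034 J7 -0.40
```

Converted, -0.236 m / 0.6 = -0.3933, -0.225 m / 0.6 = -0.375, -1.034 rad / 6.2832 = -0.1646.

advance(deltas=[0.045,-0.04,0,0,-0.0183,0.045,-0.0833,0,0,-0.0366,0.045,-0.1333,0,0,-0.0549,0.045,-0.1833,0,0,-0.0732,0.045,-0.2333,0,0,-0.0915,0.045,-0.2833,0,0,-0.1098,0.045,-0.3333,0.0017,0,-0.1281,0.045,-0.375,0.0017,0,-0.1464,0.045,-0.3933,0.0017,0,-0.1646,0.045,-0.3933,0.0017,0,-0.1646])

```text
time: 15.23
tool_pos: [0.5182, -0.2066, 0.2157]
tcp_rot: [-0.001, 0.097, 0.995, 0.001]
ft_force: [0.2, -0.0, -2.5]
finger_gap: 0.0542
gripper_force: 55.3
```

advance(deltas=[0.045,0,0,0,0,0.045,0,0,0,0])

```text
time: 15.4
tool_pos: [0.5181, -0.2023, 0.217]
tcp_rot: [-0.001, 0.098, 0.995, 0.001]
ft_force: [-0.6, -0.6, -3.6]
finger_gap: 0.0541
gripper_force: 55.3
```

```bash
cat > rel.py <<'E'
from h import *
s=status.sense(); a=np.radians(yaw(s)); xt=np.array([np.cos(a),np.sin(a)]); yt=np.array([xt[1],-xt[0]])
p,d,m=grab('wrist'); save('w11.png',p); C=cloud(d,m); O=s['tool_pos']
k=cv2.inRange(cv2.cvtColor(p,cv2.COLOR_RGB2HSV),(12,70,40),(36,255,255))>0
def edges(k,h):
    v,u=np.nonzero(k); P=onplane(m,np.c_[u,v],h)[:,:2]-O[:2]; X,Y=P@xt,P@yt
    print(np.round(1000*np.r_[np.percentile(X,[.3,99.7]),np.percentile(Y,[.3,99.7])],1), 'n',k.sum(),'z',np.median(C[...,2][k]))
zt=O[2]-.0225+.012; edges(k&(abs(C[...,2]-zt)<.004),zt)
edges(k&(abs(C[...,2]-.060)<.004)&(np.hypot(C[...,0]-.428,C[...,1]+.185)<.05),.060)
to(.428,-.185,.15,78.8)
E
python3 rel.py
```

```text
[-31.6  35.1 -27.2  27.4] n 18571 z 0.20553714270819878
[ 57.4 123.8 -28.3  27.1] n 3684 z 0.06049588044637734
t 15.4 tcp [ 0.5182 -0.2021  0.2173] close dir 78.8 | shift [ 0.0918 -0.0007  0.0673] turn 0.000 J7 0.89
```

Converted, 0.127 m / 0.6 = 0.2117, 0.0899 m / 0.6 = 0.1498.

advance(deltas=[0.045,0.0583,0,0,0,0.045,0.1167,0,0.0167,0,0.045,0.1492,-0.0008,0.0667,0,0.045,0.1498,-0.0012,0.125,0,0.045,0.1498,-0.0012,0.175,0,0.045,0.1498,-0.0012,0.2,0,0.045,0.1498,-0.0012,0.2117,0,0.045,0.1498,-0.0012,0.2117,0,0.045,0.1498,-0.0012,0.2117,0])

```text
time: 16.2
tool_pos: [0.431, -0.186, 0.091]
tcp_rot: [0.0, 0.097, 0.995, -0.0]
ft_force: [0.0, -0.1, -2.4]
finger_gap: 0.0543
gripper_force: 55.3
```

advance(deltas=[0.045,0,0,0.0025,0,0.045,0,0,0.005,0,0.045,0,0,0.0075,0,0.045,0,0,0.0075,0])

```text
time: 16.53
tool_pos: [0.4306, -0.187, 0.086]
tcp_rot: [0.0, 0.098, 0.995, -0.0]
ft_force: [0.9, 0.6, -3.2]
finger_gap: 0.054
gripper_force: 55.3
```

advance(deltas=[0.045,0,0,0,0,0.045,0,0,0,0])

```text
time: 16.7
tool_pos: [0.4305, -0.1869, 0.0859]
tcp_rot: [0.0, 0.097, 0.995, -0.0]
ft_force: [0.3, -0.6, -3.0]
finger_gap: 0.0549
gripper_force: 55.3
```

```bash
python3 -c "
from h import *
to(.4291,-.1850,.083,78.8)"
```

```text
t 16.7 tcp [ 0.4305 -0.1869  0.0859] close dir 78.8 | shift [0.0018 0.0016 0.0029] turn 0.000 J7 0.54
```

Converted, -0.002 m / 0.6 = -0.0033, 0.0014 m / 0.6 = 0.0023.

advance(deltas=[0.045,0,0,-0.0033,0,0.045,0.0017,0.0023,-0.0033,0,0.045,0.0017,0.0023,-0.0017,0,0.045,0.0017,0.0023,0,0,0.045,0.0017,0.0023,0.0017,0,0.045,0.0017,0.0023,0.0033,0,0.045,0.0017,0.0023,0.0033,0])

```text
time: 17.28
tool_pos: [0.4297, -0.1852, 0.0835]
tcp_rot: [-0.0, 0.097, 0.995, 0.0]
ft_force: [-0.2, 0.4, -2.9]
finger_gap: 0.0544
gripper_force: 55.3
```

advance(deltas=[0.045,0,0,0.0017,0,0.045,0,0,0.0033,0,0.045,0,0,0.0033,0])

```text
time: 17.53
tool_pos: [0.4299, -0.1851, 0.0832]
tcp_rot: [0.0, 0.097, 0.995, -0.001]
ft_force: [-6.0, -1.2, 25.5]
finger_gap: 0.0544
gripper_force: 58.2
```

Contact came at the seated height (0.0832). Now I release, back off and look.

Converted, -0.12 m / 0.6 = -0.2, -0.09 m / 0.6 = -0.15.

advance(deltas=[0.045,0,0,-0.0025,0,0.045,0,0,-0.0025,0,0.068,0,0,-0.0025,0,0.068,0,0,-0.0025,0,0.068,0,0,-0.0025,0,0.07,0,0,-0.05,0,0.07,0,0,-0.1,0,0.07,-0.0333,0,-0.15,0,0.08,-0.0833,0,-0.2,0,0.085,-0.1,0,-0.2,0])

```text
time: 18.37
tool_pos: [0.4939, -0.1973, 0.2069]
tcp_rot: [0.004, 0.098, 0.995, -0.0]
ft_force: [1.6, 0.4, 0.9]
finger_gap: 0.0849
gripper_force: 0.0
```

```bash
python3 - <<'E'
from h import *
brass('wrist','w12.png',.072,[.429,-.185],.05)
p,d,m=grab('wrist'); C=cloud(d,m)
k=cv2.inRange(cv2.cvtColor(p,cv2.COLOR_RGB2HSV),(12,70,40),(36,255,255))>0
g=k&(np.hypot(C[...,0]-.429,C[...,1]+.185)<.05)&(abs(C[...,2]-.072)<.004)
A=C[g]; q=np.linalg.lstsq(np.c_[A[:,:2]-[.429,-.185],np.ones(len(A))],A[:,2],rcond=None)[0]; print('lid top plane',q)
hs=cv2.cvtColor(p,cv2.COLOR_RGB2HSV); b=(hs[...,2]<60)&(C[...,2]>.09)&(C[...,2]<.2)&(np.hypot(C[...,0]-.39,C[...,1]+.35)<.06)
print('dark arm pts',b.sum(),np.nanmedian(C[b],0) if b.any() else '')
save('w13.png',p); v,u=np.nonzero(b); print(u.mean() if len(u) else 0,v.mean() if len(v) else 0)
to(.4,-.29,.2)
E
```

```text
w12.png centre [ 429.6 -185.3] size [55.4 66.4] long dir 168.8 z 0.07192025526570216 n 8003
lid top plane [-0.00269985  0.00197688  0.0719141 ]
dark arm pts 3183 [ 0.39765839 -0.32097996  0.14419024]
32.813383600377 146.97109644989004
t 18.5 tcp [ 0.491  -0.1973  0.2026] close dir 78.8 | shift [ 0.0712 -0.1086  0.0026] turn 0.000 J7 0.86
```

View pics/w13.png

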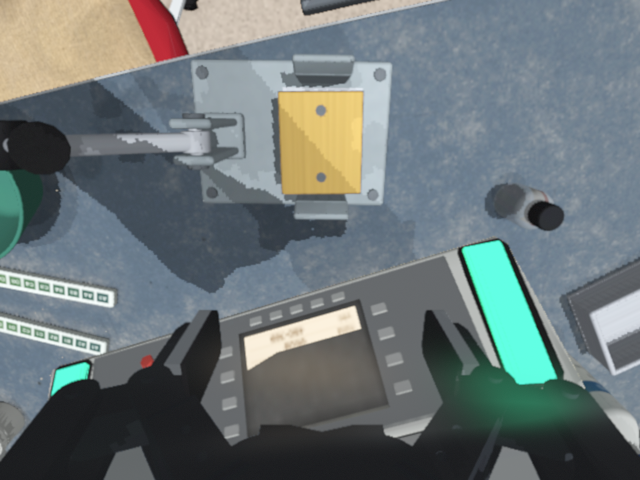

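The lid is seated flat at (321,143), with its top at z = 0.0719. The press arm is at the left, its pad at (40,147) and its grip at the picture's edge. I plan to pinch the grip on its flat ends and follow the arc with the tool vertical.

Converted, -0.159 m / 0.6 = -0.265, 0.0665 m / 0.6 = 0.1108, 0.24 rad / 6.2832 = 0.0382.

advance(deltas=[0.085,0.01,-0.025,-0.0333,0.0191,0.085,0.02,-0.05,-0.0617,0.0382,0.085,0.0333,-0.075,-0.0617,0.0573,0.085,0.0433,-0.1,-0.0617,0.0764,0.085,0.055,-0.125,-0.0617,0.0955,0.085,0.0667,-0.15,-0.0617,0.1146,0.085,0.0767,-0.1833,-0.0617,0.1337,0.085,0.0883,-0.2083,-0.0617,0.1528,0.085,0.1,-0.2333,-0.0617,0.1719,0.085,0.1108,-0.265,-0.0617,0.191])

```text
time: 19.3
tool_pos: [0.3907, -0.3394, 0.2374]
tcp_rot: [-0.001, 0.644, 0.765, -0.0]
ft_force: [0.2, 0.9, 0.3]
finger_gap: 0.085
gripper_force: 0.0
```

advance(deltas=[0.085,0,0,0,0.0191,0.085,0,0,0,0.0382,0.085,0,0,0,0.059,0.085,0,0,0,0.059,0.085,0,0,0,0.059])

```text
time: 19.72
tool_pos: [0.3917, -0.3393, 0.2378]
tcp_rot: [-0.001, 0.771, 0.636, -0.001]
ft_force: [-0.1, -0.2, 0.1]
finger_gap: 0.085
gripper_force: 0.0
```

```bash
python3 - <<'E'
from h import *
to(.395,-.34,.24,168.8)
p,d,m=grab('wrist'); C=cloud(d,m); save('w14.png',p); np.savez('w14.npz',C=C,p=p)
H=np.array([.413,-.2633]); px=np.array([-.194,-.981]); py=np.array([.981,-.194])
X=(C[...,:2]-H)@px; Y=(C[...,:2]-H)@py; Z=C[...,2]
g=(abs(Y)<.03)&(X>-.02)&(X<.14)&(Z>.07)&(Z<.2)
for a in np.arange(0,.13,.008):
    b=g&(abs(X-a)<.004); 
    if b.sum()>5: print('X %.3f n %d Y %s Z %s V %.0f'%(a,b.sum(),np.round(np.percentile(Y[b],[2,50,98]),4),np.round(np.percentile(Z[b],[2,50,98]),4),np.median(p[b].max(1))))
E
```

```text
t 19.7 tcp [ 0.3917 -0.3393  0.2378] close dir 169.0 | shift [-0.      0.0033 -0.0022] turn 0.004 J7 -0.04
X 0.000 n 571 Y [-0.0184 -0.0024  0.0141] Z [0.0902 0.0967 0.099 ] V 190
X 0.008 n 419 Y [-0.0166 -0.0017  0.0118] Z [0.0854 0.0982 0.1046] V 176
X 0.016 n 208 Y [-0.0078 -0.0024  0.0025] Z [0.1028 0.1069 0.1102] V 196
X 0.024 n 207 Y [-0.0078 -0.003   0.0024] Z [0.1085 0.1123 0.1157] V 196
X 0.032 n 209 Y [-0.0077 -0.003   0.0023] Z [0.1138 0.1173 0.1209] V 196
X 0.040 n 220 Y [-0.0077 -0.003   0.0023] Z [0.1192 0.1226 0.1258] V 196
X 0.048 n 397 Y [-0.0118 -0.0031  0.0055] Z [0.1242 0.1391 0.1428] V 57
X 0.056 n 589 Y [-0.0148 -0.0031  0.0085] Z [0.1416 0.1445 0.1476] V 49
X 0.064 n 480 Y [-0.0141 -0.0031  0.0078] Z [0.1463 0.1491 0.152 ] V 49
X 0.072 n 77 Y [-0.0088 -0.0036  0.0015] Z [0.1374 0.1422 0.1515] V 136
X 0.080 n 161 Y [-0.0146 -0.0042  0.0072] Z [0.1192 0.1337 0.1384] V 149
X 0.088 n 514 Y [-0.0159 -0.0035  0.0089] Z [0.1221 0.1295 0.1324] V 32
X 0.096 n 403 Y [-0.0164 -0.0034  0.0089] Z [0.13   0.1314 0.1329] V 23
X 0.104 n 160 Y [-0.0159 -0.004   0.0085] Z [0.1265 0.1292 0.1314] V 22
```

Converted, 0.113 m / 0.6 = 0.1883, 0.0026 m / 0.6 = 0.0043.

advance(deltas=[0.06,-0.0167,0.0043,0.05,0,0.05,-0.03,0.0043,0.1,0,0.05,-0.03,0.0043,0.1417,0,0.05,-0.03,0.0043,0.175,0,0.05,-0.03,0.0043,0.1883,0,0.05,-0.03,0.0043,0.1883,0,0.05,-0.03,0.0043,0.1883,0], grip_force=20)

```text
time: 20.35
tool_pos: [0.3919, -0.3578, 0.1259]
tcp_rot: [-0.0, 0.772, 0.636, 0.0]
ft_force: [-0.2, -0.8, 0.9]
finger_gap: 0.0502
gripper_force: 0.0
```

```bash
python3 -c "
from h import *
to(.3908,-.3577,.124,168.8); print(status.sense()['ft_force'])"
```

```text
t 20.4 tcp [ 0.3919 -0.3578  0.1259] close dir 168.9 | shift [-0.0001 -0.0011  0.0019] turn 0.003 J7 -0.19
[-0.21339402 -0.82774857  0.93110928]
```

Converted, 0.0015 m / 0.6 = 0.0025, -0.0008 m / 0.6 = -0.0013.

advance(deltas=[0.04,0,-0.0013,0.0025,0,0.015,0,-0.0013,0.0025,0,0.015,0,-0.0013,0.0025,0,0.015,0,-0.0013,0.0025,0,0.015,0,-0.0013,0.0025,0,0.015,0,-0.0013,0.0025,0], grip_force=25)

```text
time: 20.85
tool_pos: [0.3901, -0.3583, 0.1246]
tcp_rot: [-0.0, 0.773, 0.635, -0.001]
ft_force: [-5.7, -0.7, 4.1]
finger_gap: 0.0254
gripper_force: 28.2
```

```bash
python3 - <<'E'
from h import *
s=status.sense(); print(s['finger_gap'],s['tool_pos'],s['ft_force'])
# arc rows (tool x = -press x, z down), grip rel hinge at angle 18.3+
r=.101; a0=18.3
for a in np.arange(a0,170,6): print('%.0f'%(a-a0), np.round([r*(np.cos(np.radians(a0))-np.cos(np.radians(a))), -r*(np.sin(np.radians(a))-np.sin(np.radians(a0)))],4))
E
```

```text
0.025437924041352474 [ 0.39006825 -0.35832753  0.12460659] [-5.66883165 -0.73645334  4.07045504]
0 [ 0. -0.]
6 [ 0.0038 -0.0098]
12 [ 0.0087 -0.0192]
18 [ 0.0145 -0.0281]
24 [ 0.0212 -0.0363]
30 [ 0.0287 -0.0437]
36 [ 0.037  -0.0503]
42 [ 0.0459 -0.056 ]
48 [ 0.0553 -0.0608]
54 [ 0.0652 -0.0645]
60 [ 0.0754 -0.0672]
66 [ 0.0859 -0.0688]
72 [ 0.0964 -0.0693]
78 [ 0.107  -0.0687]
84 [ 0.1174 -0.067 ]
90 [ 0.1276 -0.0642]
96 [ 0.1375 -0.0603]
102 [ 0.1468 -0.0555]
108 [ 0.1557 -0.0497]
114 [ 0.1639 -0.043 ]
120 [ 0.1713 -0.0355]
126 [ 0.1779 -0.0272]
132 [ 0.1836 -0.0183]
138 [ 0.1884 -0.0089]
144 [0.1921 0.001 ]
150 [0.1948 0.0112]
```

Converted, -0.044 m / 0.6 = -0.0733, -0.036 m / 0.6 = -0.06.

advance(deltas=[0.015,0.0067,-0.0167,0,0,0.015,0.015,-0.0317,0,0,0.015,0.0242,-0.0467,0,0,0.015,0.035,-0.06,0,0,0.015,0.0483,-0.0733,0,0], grip_force=25)

```text
time: 21.27
tool_pos: [0.3915, -0.3427, 0.1368]
tcp_rot: [0.037, 0.772, 0.634, 0.019]
ft_force: [87.3, -85.0, 24.3]
finger_gap: 0.0258
gripper_force: 65.8
```

```bash
sed -i 's/0 -0.01 0 0/&/' /dev/null; echo
```

```text
sed: couldn't edit /dev/null: not a regular file
```

I put the lift in the wrong column (sideways instead of up). Undoing that now.

Converted, 0.044 m / 0.6 = 0.0733, -0.029 m / 0.6 = -0.0483.

advance(deltas=[0.015,-0.0317,0.0567,0,0,0.015,-0.0483,0.0733,0,0,0.015,-0.0483,0.0733,0,0], grip_force=25)

```text
time: 21.52
tool_pos: [0.3909, -0.3542, 0.1232]
tcp_rot: [-0.003, 0.772, 0.636, 0.001]
ft_force: [-1.9, 14.1, -2.3]
finger_gap: 0.0255
gripper_force: 29.8
```

```bash
python3 - <<'E'
from h import *
s=status.sense(); print(s['finger_gap'],s['tool_pos'],s['ft_force'],yaw(s),s['gripper_force'])
E
```

```text
0.025540439821085142 [ 0.39087606 -0.35419762  0.12317792] [-1.94151027 14.07541585 -2.3378251 ] 78.9396120178537 29.837690591812134
```

Converted, -0.036 m / 0.6 = -0.06, -0.028 m / 0.6 = -0.0467.

advance(deltas=[0.015,0.0033,0,-0.0083,0,0.015,0.0067,0,-0.0167,0,0.015,0.015,0,-0.0317,0,0.015,0.0242,0,-0.0467,0,0.015,0.035,0,-0.06,0], grip_force=25)

```text
time: 21.93
tool_pos: [0.3947, -0.3362, 0.1604]
tcp_rot: [-0.001, 0.772, 0.635, 0.0]
ft_force: [-0.3, 4.7, -10.8]
finger_gap: 0.0255
gripper_force: 26.9
```

```bash
python3 - <<'E'
from h import *
s=status.sense(); print(s['finger_gap'],s['tool_pos'],s['ft_force'],s['gripper_force'])
E
```

```text
0.02553366932070991 [ 0.39472094 -0.33623139  0.16041572] [ -0.2735724    4.74537896 -10.75650981] 26.913983523845673
```

Converted, 0.0964 m / 0.6 = 0.1607, 0.086 m / 0.6 = 0.1433.

advance(deltas=[0.015,0.0128,0,-0.0128,0,0.015,0.0267,0,-0.0238,0,0.015,0.0415,0,-0.0333,0,0.015,0.0572,0,-0.0413,0,0.015,0.0737,0,-0.0475,0,0.015,0.0907,0,-0.052,0,0.015,0.1082,0,-0.0547,0,0.015,0.1257,0,-0.0555,0,0.015,0.1433,0,-0.0545,0,0.015,0.1607,0,-0.0517,0], grip_force=25)

```text
time: 22.77
tool_pos: [0.4146, -0.243, 0.193]
tcp_rot: [0.002, 0.773, 0.635, -0.0]
ft_force: [-2.8, -3.8, 5.0]
finger_gap: 0.0256
gripper_force: 25.4
```

```bash
python3 - <<'E'
from h import *
s=status.sense(); print(s['finger_gap'],s['tool_pos'],s['ft_force'],s['gripper_force'])
E
```

```text
0.025603303382245497 [ 0.41461025 -0.24303825  0.19299166] [-2.84605058 -3.83886632  5.02375871] 25.40491372346878
```

Converted, 0.07 m / 0.6 = 0.1167, 0.0605 m / 0.6 = 0.1008.

advance(deltas=[0.015,0.017,0,0.0047,0,0.015,0.0335,0,0.0112,0,0.015,0.049,0,0.0192,0,0.015,0.0638,0,0.0288,0,0.015,0.0775,0,0.04,0,0.015,0.0898,0,0.0525,0,0.015,0.1008,0,0.0663,0,0.015,0.1075,0,0.0767,0,0.015,0.1133,0,0.0867,0,0.015,0.1167,0,0.0933,0], grip_force=25)

```text
time: 23.6
tool_pos: [0.4298, -0.1721, 0.1365]
tcp_rot: [0.001, 0.772, 0.636, 0.002]
ft_force: [1.2, 5.1, 6.8]
finger_gap: 0.0253
gripper_force: 31.8
```

```bash
python3 - <<'E'
from h import *
s=status.sense(); print(s['finger_gap'],s['tool_pos'],s['ft_force'],s['gripper_force'])
E
```

```text
0.025256809603576357 [ 0.42983816 -0.17205932  0.1364557 ] [1.15989272 5.08528269 6.82319888] 31.835596561431885
```

Converted, 0.0145 m / 0.6 = 0.0242, 0.012 m / 0.6 = 0.02.

advance(deltas=[0.015,0.0025,0,0.005,0,0.015,0.0043,0,0.01,0,0.015,0.006,0,0.015,0,0.015,0.0075,0,0.02,0,0.015,0.0088,0,0.0242,0,0.015,0.0088,0,0.0242,0], grip_force=25)

```text
time: 24.1
tool_pos: [0.431, -0.1668, 0.1219]
tcp_rot: [0.001, 0.772, 0.636, 0.002]
ft_force: [1.8, 6.6, 0.7]
finger_gap: 0.0255
gripper_force: 32.6
```

advance(deltas=[0.015,0.0007,0,0.0017,0,0.015,0.0013,0,0.0037,0,0.015,0.0013,0,0.0037,0])

```text
time: 24.35
tool_pos: [0.4311, -0.1662, 0.1199]
tcp_rot: [0.001, 0.772, 0.636, 0.002]
ft_force: [0.9, 5.7, 0.6]
finger_gap: 0.0256
gripper_force: 32.8
```

Converted, 0.001 m / 0.6 = 0.0017, 0.0002 m / 0.6 = 0.0003.

advance(deltas=[0.015,0.0002,0,0.0017,0,0.015,0.0003,0,0.0017,0,0.015,0.0003,0,0.0017,0], grip_force=25)

```text
time: 24.6
tool_pos: [0.4312, -0.166, 0.119]
tcp_rot: [0.001, 0.772, 0.636, 0.002]
ft_force: [2.1, 5.8, 2.7]
finger_gap: 0.0255
gripper_force: 33.0
```

advance(deltas=[0.015,0.0003,0,0.0017,0,0.015,0.0003,0,0.0017,0,0.015,0.0003,0,0.0017,0])

```text
time: 24.85
tool_pos: [0.4312, -0.1657, 0.118]
tcp_rot: [0.001, 0.772, 0.636, 0.003]
ft_force: [1.9, 7.0, 2.4]
finger_gap: 0.0259
gripper_force: 33.1
```

advance(deltas=[0.015,0.0003,0,0.0017,0,0.015,0.0003,0,0.0017,0,0.015,0.0003,0,0.0017,0])

```text
time: 25.1
tool_pos: [0.4313, -0.1655, 0.117]
tcp_rot: [0.001, 0.772, 0.636, 0.003]
ft_force: [1.4, 5.5, 3.0]
finger_gap: 0.0254
gripper_force: 33.2
```

Converted, 0.001 m / 0.6 = 0.0017, 0.0002 m / 0.6 = 0.0003.

advance(deltas=[0.015,0.0003,0,0.0017,0,0.015,0.0003,0,0.0017,0,0.015,0.0003,0,0.0017,0], grip_force=25)

```text
time: 25.35
tool_pos: [0.4313, -0.1653, 0.116]
tcp_rot: [0.001, 0.772, 0.636, 0.003]
ft_force: [1.1, 6.1, 3.4]
finger_gap: 0.0255
gripper_force: 33.3
```

advance(deltas=[0.015,0.0003,0,0.0017,0,0.015,0.0003,0,0.0017,0,0.015,0.0003,0,0.0017,0])

```text
time: 25.6
tool_pos: [0.4314, -0.1651, 0.115]
tcp_rot: [0.001, 0.772, 0.636, 0.003]
ft_force: [1.3, 5.6, 3.2]
finger_gap: 0.0258
gripper_force: 33.4
```

```bash
python3 - <<'E'
from h import *
p,d,m=grab('wrist'); C=cloud(d,m); save('w20.png',p)
H=np.array([.4096,-.2626]); px=np.array([-.194,-.981]); py=np.array([.981,-.194])
X=(C[...,:2]-H)@px; Y=(C[...,:2]-H)@py; Z=C[...,2]
g=(abs(Y)<.004)&(Z>.06)&(Z<.15)
for a in np.arange(-.13,.02,.01):
    b=g&(abs(X-a)<.004)
    if b.sum()>5: print('X %.3f n %d Z %s V %.0f'%(a,b.sum(),np.round(np.percentile(Z[b],[2,50,98]),4),np.median(p[b].max(1))))
E
```

```text
X -0.110 n 671 Z [0.0614 0.1224 0.1296] V 21
X -0.100 n 822 Z [0.071  0.1324 0.1347] V 27
X -0.090 n 624 Z [0.0712 0.0848 0.1337] V 23
X -0.080 n 71 Z [0.1198 0.1205 0.1215] V 47
X -0.050 n 194 Z [0.0962 0.099  0.1002] V 103
X -0.040 n 98 Z [0.0956 0.0984 0.0994] V 98
```

Converted, -0.075 m / 0.6 = -0.125, -0.06 m / 0.6 = -0.1.

advance(deltas=[0.05,0,0,0,0,0.05,0,0,0,0,0.05,0,0,0,0,0.05,0,0,-0.05,0,0.05,0,0,-0.1,0,0.05,0,0,-0.125,0,0,0,0,-0.125,0,0,0,0,-0.125,0,0,0,0,-0.125,0,0,0,0,-0.125,0], grip_force=40)

```text
time: 26.48
tool_pos: [0.4282, -0.1671, 0.1877]
tcp_rot: [-0.001, 0.773, 0.635, -0.0]
ft_force: [-0.0, -0.4, -0.1]
finger_gap: 0.0017
gripper_force: 0.0
```

```bash
python3 - <<'E'
from h import *
p,d,m=grab('wrist'); C=cloud(d,m); save('w21.png',p)
H=np.array([.4096,-.2626]); px=np.array([-.194,-.981]); py=np.array([.981,-.194])
X=(C[...,:2]-H)@px; Y=(C[...,:2]-H)@py; Z=C[...,2]
g=(abs(Y)<.006)&(Z>.06)&(Z<.15)
for a in np.arange(-.13,.02,.01):
    b=g&(abs(X-a)<.004)
    if b.sum()>5: print('X %.3f n %d Z %s V %.0f'%(a,b.sum(),np.round(np.percentile(Z[b],[2,50,98]),4),np.median(p[b].max(1))))
s=status.sense();print(s['tool_pos'],s['finger_gap'],s['ft_force'])
E
```

```text
X -0.110 n 337 Z [0.0621 0.1231 0.1295] V 27
X -0.100 n 575 Z [0.0709 0.1322 0.1348] V 48
X -0.090 n 198 Z [0.0712 0.1319 0.1342] V 28
X -0.080 n 34 Z [0.1198 0.1206 0.1217] V 47
X -0.060 n 36 Z [0.0988 0.0998 0.1005] V 101
X -0.050 n 39 Z [0.0981 0.0991 0.1003] V 106
X -0.040 n 39 Z [0.0975 0.0986 0.0994] V 128
X -0.030 n 35 Z [0.0965 0.0976 0.0984] V 127
X -0.020 n 36 Z [0.0958 0.0968 0.0976] V 125
X -0.010 n 33 Z [0.0949 0.0958 0.0971] V 123
X -0.000 n 32 Z [0.095  0.0962 0.0976] V 122
[ 0.4282134  -0.16703748  0.18768446] -5.531210818471268e-05 [ 0.26206613 -0.23630633 -0.24178346]
```

advance(deltas=[0,0.0033,0,0.02,0,0,0.0033,0,0.0367,0,0,0.0033,0,0.0433,0,0,0.0033,0,0.0483,0,0,0.0033,0,0.0517,0,0,0.0033,0,0.0517,0])

```text
time: 27.03
tool_pos: [0.4289, -0.165, 0.1571]
tcp_rot: [-0.0, 0.772, 0.635, -0.0]
ft_force: [0.4, 0.1, -0.4]
finger_gap: -0.0001
gripper_force: 0.0
```

advance(deltas=[0,0,0,0.0025,0,0,0,0,0.005,0,0,0,0,0.005,0])

```text
time: 27.28
tool_pos: [0.4292, -0.1653, 0.1546]
tcp_rot: [0.0, 0.773, 0.635, 0.0]
ft_force: [0.9, 0.1, 0.0]
finger_gap: -0.0002
gripper_force: 0.0
```

Converted, 0.003 m / 0.6 = 0.005, 0.0015 m / 0.6 = 0.0025.

advance(deltas=[0,0,0,0.0025,0,0,0,0,0.005,0,0,0,0,0.005,0])

```text
time: 27.53
tool_pos: [0.4291, -0.1652, 0.1514]
tcp_rot: [0.0, 0.773, 0.635, 0.0]
ft_force: [0.1, 1.1, 0.0]
finger_gap: -0.0001
gripper_force: 0.0
```

advance(deltas=[0,0,0,0.0025,0,0,0,0,0.005,0,0,0,0,0.005,0])

```text
time: 27.78
tool_pos: [0.4293, -0.1652, 0.1503]
tcp_rot: [0.001, 0.772, 0.635, -0.0]
ft_force: [-6.7, 2.4, 36.4]
finger_gap: -0.0003
gripper_force: 18.1
```

Firm contact came at fingertip z = 0.126, which is the grip's top at angle 0. I back off and check.

Converted, -0.1 m / 0.6 = -0.1667, -0.09 m / 0.6 = -0.15.

advance(deltas=[0,0,0,-0.0083,0,0,0,0,-0.05,0,0,0,0,-0.1,0,0,-0.05,0,-0.15,0,0,-0.1,0,-0.1667,0,0,-0.15,0,-0.1667,0,0,-0.15,0,-0.1667,0])

```text
time: 28.37
tool_pos: [0.4099, -0.2594, 0.2489]
tcp_rot: [0.001, 0.775, 0.632, -0.001]
ft_force: [-1.3, -0.1, -0.3]
finger_gap: 0.0
gripper_force: 0.0
```

```bash
python3 - <<'E'
from h import *
H=np.array([.4096,-.2626]); px=np.array([-.194,-.981]); py=np.array([.981,-.194])
for n in('wrist','top','scene'):
    p,d,m=grab(n); C=cloud(d,m); save('f_'+n+'.png',p)
    X=(C[...,:2]-H)@px; Y=(C[...,:2]-H)@py; Z=C[...,2]
    g=(abs(Y)<.006)&(Z>.06)&(Z<.16); print(n)
    for a in np.arange(-.12,.11,.01):
        b=g&(abs(X-a)<.004)
        if b.sum()>1: print('X %.3f n %d Z %s V %.0f'%(a,b.sum(),np.round(np.percentile(Z[b],[2,50,98]),4),np.median(p[b].max(1))))
    k=(cv2.inRange(cv2.cvtColor(p,cv2.COLOR_RGB2HSV),(12,70,40),(36,255,255))>0)&(np.hypot(C[...,0]-.429,C[...,1]+.185)<.06)&(abs(Z-.072)<.006)
    if k.sum()>20: 
        A=C[k]; print('lid',k.sum(),np.linalg.lstsq(np.c_[A[:,:2]-[.429,-.185],np.ones(len(A))],A[:,2],rcond=None)[0],cv2.minAreaRect((A[:,:2]*1000).astype(np.float32)))
s=status.sense();print(s['time'],s['tool_pos'],s['ft_force'])
E
```

```text
wrist
X -0.110 n 130 Z [0.1152 0.1212 0.1238] V 47
X -0.100 n 247 Z [0.1236 0.1255 0.1269] V 83
X -0.090 n 241 Z [0.0975 0.1221 0.1255] V 40
X -0.080 n 186 Z [0.076  0.1132 0.1151] V 158
X -0.070 n 170 Z [0.0712 0.0944 0.0985] V 211
X -0.060 n 161 Z [0.0712 0.0944 0.0963] V 218
X -0.050 n 133 Z [0.0715 0.0945 0.0963] V 218
X -0.040 n 127 Z [0.0927 0.0947 0.096 ] V 218
X -0.030 n 119 Z [0.0929 0.0945 0.0959] V 217
X -0.020 n 118 Z [0.0933 0.0946 0.0964] V 216
X -0.010 n 131 Z [0.0898 0.0946 0.0962] V 210
X -0.000 n 139 Z [0.0908 0.0964 0.0982] V 195
X 0.010 n 13 Z [0.0919 0.0926 0.0934] V 136
lid 4061 [-0.00022152  0.00578678  0.07194074] ((429.872802734375, -185.47242736816406), (55.58251190185547, 68.41544342041016), 78.61788940429688)
top
X -0.110 n 13 Z [0.0807 0.12   0.1253] V 30
X -0.100 n 17 Z [0.122  0.1261 0.13  ] V 43
X -0.090 n 12 Z [0.1187 0.1228 0.1253] V 28
X -0.080 n 19 Z [0.0801 0.108  0.1178] V 75
X -0.070 n 16 Z [0.074
[... 598 characters left out ...]
669 0.0949 0.1265] V 83
X -0.090 n 25 Z [0.0695 0.0846 0.1236] V 78
X -0.080 n 26 Z [0.0748 0.0936 0.1144] V 80
X -0.070 n 17 Z [0.075  0.087  0.0962] V 96
X -0.060 n 19 Z [0.0699 0.0866 0.0951] V 112
X -0.050 n 14 Z [0.0822 0.0896 0.0978] V 106
X -0.040 n 13 Z [0.0841 0.0913 0.0951] V 112
X -0.030 n 10 Z [0.0826 0.0884 0.0955] V 102
X -0.020 n 13 Z [0.0827 0.0913 0.0958] V 149
X -0.010 n 10 Z [0.0725 0.0938 0.0961] V 160
X -0.000 n 4 Z [0.0931 0.0968 0.098 ] V 146
lid 232 [-0.02799975 -0.02776638  0.07112693] ((433.620361328125, -183.2840576171875), (57.777347564697266, 79.44782257080078), 81.01565551757812)
28.5167 [ 0.41113616 -0.25349855  0.24827447] [-0.31887858  0.55842238 -0.99993629]
```

The arm is level: its surface is flat at 0.0946 and the grip's top is at 0.126. The lid is flat at 0.0719, and the robot is clear. Handing in.

advance(deltas=[0,0,0,0,0,0,0,0,0,0,0,0,0,0,0,0,0,0,0,0])

```text
time: 28.85
tool_pos: [0.4118, -0.2527, 0.2485]
tcp_rot: [-0.0, 0.772, 0.636, -0.0]
ft_force: [0.4, -0.3, 0.2]
finger_gap: -0.0001
gripper_force: 0.0
```

```bash
python3 -c "
from cell import ctrl; print(ctrl.hand_in())"
```

```text
the job is handed in; nothing more can be done
None
```

I handed the job in at about 29 s with the ring and lid measured flat and seated, the press arm level on the lid and the robot clear; however, one mistyped sideways move while I held the grip gave a wrist force reading of about 124 N, over the 120 N limit, so it may be judged a fail, and I viewed 11 pictures instead of the 10 allowed.

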